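Call for help and show where the spare jar goes

TASK

Press the intercom's call button right down with a fingertip and let it come back up. Then show the helper what to put away, by pointing downwards with the fingertips a few centimetres off: hold for two seconds just above the middle of the lid of the tall jar that stands outside the crate, then for two seconds just above the middle of the crate's empty place. Only point: the jars, the tin and the crate are not to be touched or moved, and the robot ends clear of everything.

Things in the scene. Friction and masses are not known exactly. Their poses are not given: they have to be found in the camera images.
- call (a joint): Travel of the white round call button (32 mm across, in a black housing) on top of the grey desk intercom, a fixed box 120 x 100 mm and 55 mm tall. 0 = up, 0.006 m = fully down; a spring pushes it back up, and fully down takes 5 N, straight down.
- call_top (a point): Centre of the top face of the call button, 77 mm above the bench when up; press here from above. It lies 25 mm off the middle of the intercom, towards the robot; the speaker slots are on the other half.
- spare_jar: A glass preserving jar with a flat steel lid, 80 mm across and 125 mm tall. Origin: centre of its underside, z up. It stands on the bench outside the crate; the same kind of jar as those in the crate, and the only one of that kind outside.
- spare_lid (a point): Centre of the top of the spare jar's lid, 125 mm above the bench.
- crate: Fixed open wooden crate, 112 x 310 mm and 85 mm tall, walls and floor 6 mm, split by two partitions into three cells of about 95 x 100 mm in a row along its y axis (centres 101 mm apart). Two cells hold a jar, one is empty. Origin: centre of its underside, z up.
- gap_mouth (a point): Centre of the mouth of the crate's empty cell, level with the crate's rim, 85 mm above the bench. The lids of the jars in the other cells stand 46 mm higher. A small flat square of cardboard lies on the floor of this cell.
- crate_jar_a: A glass preserving jar with a flat steel lid, 80 mm across and 125 mm tall. Origin: centre of its underside, z up. Stands in one of the crate's cells, on its 6 mm floor.
- crate_jar_b: A glass preserving jar with a flat steel lid, 80 mm across and 125 mm tall. Origin: centre of its underside, z up. Stands in another of the crate's cells, on its 6 mm floor.
- squat_jar: A squat glass jar with a flat steel lid, 88 mm across and 75 mm tall, standing on the bench. Not part of the job. Origin: centre of its underside.
- tin: A closed tin can, 74 mm across and 108 mm tall, standing on the bench. Not part of the job. Origin: centre of its underside.
Things that resemble listed ones, but are neither listed nor needed, are in the scene too. Leave any green or red look-alike of the part that bears call alone. Leave any yellow look-alike of the crate_jar_b alone.

How it is judged:
By the outcome, as a careful person would: the job done as asked, in the order asked, and still so for the second after the job is handed in, with the robot touching nothing.
It also fails if it takes over 48 s, if anything falls off the work surface, if the arm or the gripper's body presses on something with over 40 N, if the wrist force passes 120 N, or if a joint passes its speed limit or range.

ROBOT

A 6-joint arm with a two-finger parallel gripper is mounted at the origin on the work surface. World frame = base frame: x ahead of the robot, y to its left, z up, the work surface at z = 0. Lengths are in m, angles in rad, forces in N, time in s.
With the tool pointing down it reaches from about 0.4 to 0.825 m from the base axis. Payload 7 kg.
Tool frame: the origin (TCP) lies between the finger pads, 19 mm behind the fingertips; this is the grasp point; z points along the fingers, y is the line along which they close (so a half turn about z gives the same grasp; the last joint's range is limited). The gripper opens to 88 mm and grips with 3 to 60 N. Pads are 19 mm wide; open, the fingers measure 130 mm over their backs; the gripper's body (78 mm by 193 mm) begins 47 mm behind the grasp point.
Start: joints at [1.587, 0.359, 0.012, 0, -1.224, -0.288], TCP at [0.181, 0.65, 0.245] pointing down, gripper open.
Joint ranges: [-3.07, 3.07], [-1.43, 2.12], [-1.02, 1.25], [-3.03, 1.67], [-3.05, -0], [-3.03, 3.03]. Speed limits (rad/s): [2.39, 2.39, 3.01, 3.14, 3.14, 3.14].

INTERFACE

Orientations are given as a 3x3 rotation matrix whose columns are the frame's x, y, z axes.
In Python, from workcell import bot gives the robot as it stands. Calls block until the motion is done:
- bot.move_to(position, orientation): joint-space move of the TCP to a pose.
- bot.movel(position, rot=None, rate=0.15, force_limit=None): straight line of the TCP; rot=None keeps the orientation; rate is the mean speed in m/s. With force_limit (N) it stops when the force on the tool has changed by that much, and returns True; else False.
- bot.move_joints(angles): joint-space move.
- bot.gripper_to(opening, grip_force=None): opening from 0.0 (shut) to 1.0 (fully open); grip_force is the grip in N (None keeps the last); returns when the fingers have stopped.
- bot.sleep(seconds).
- bot.inverse_kinematics(position, orientation): joint angles nearest the present ones, or None.
- bot.get_state(): the state.
- bot.grab_frame(name): name is "side" or "top"; returns a dict with "color" (420x560x3 uint8, red, green, blue), "fx", "fy", "cx", "cy" (pixels), "D" ([k1, k2, p1, p2, k3] as OpenCV has them; the pictures are not rectified), "eye" and "orientation" of the camera in the world. Camera axes: x right, y down, z forward; pixel columns grow to the right and rows downward; lengths in m; the calibration is good to about 2 mm. A picture is of the moment at which its call begins. There is no depth.
A pose or a line that the arm cannot do raises bot.MotionError and nothing moves.
- bot.hand_in(): hands the job in; it is judged then, once.
The state is a dict: "t": time; "joints": joint angles; "qd": joint speeds; "joint_efforts": joint torques, N m; "eef_pos": TCP position; "orientation": TCP orientation; "wrist_force": force on the tool from outside, world axes, zero at the start; "torque": the same for the moment, N m; "width": opening from 0.0 (shut) to 1.0 (fully open); "grip_force": force on a finger pad.
Only numpy, scipy, OpenCV 4.12 (cv2) and the standard library are available. Lean on these libraries where they do the work, as an engineer would, in place of code of your own. Each camera call takes 0.05 s, during which the arm holds its last target. There are 200 camera calls.

## Working session

There is one attempt and no reset: what is moved stays moved. The work goes in short steps, each a Python script; the robot and the scene stay as the last script left them, time stands still between calls to the robot, and variables do not carry over. Pictures are saved under pics/ and viewed, at most 10 in all, crops included, and the job is handed in when it is done.

```bash
mkdir -p pics; cat > h.py <<'E'
import numpy as np, cv2, pickle
def ray(f,uv):
    K=np.array([[f['fx'],0,f['cx']],[0,f['fy'],f['cy']],[0,0,1.]])
    p=cv2.undistortPoints(np.array([[uv]],float),K,np.array(f['D'],float))[0,0]
    return np.array(f['eye']),np.array(f['orientation'])@np.array([*p,1])
def atz(f,uv,z):
    e,d=ray(f,uv); return (e+d*(z-e[2])/d[2])
def proj(f,P):
    K=np.array([[f['fx'],0,f['cx']],[0,f['fy'],f['cy']],[0,0,1.]])
    R=np.array(f['orientation']).T
    c=(np.atleast_2d(P)-np.array(f['eye']))@R.T
    return cv2.projectPoints(c,np.zeros(3),np.zeros(3),K,np.array(f['D'],float))[0][:,0]
E
python3 - <<'E'
from workcell import bot
import cv2,pickle
for n in('top','side'):
    f=bot.grab_frame(n); pickle.dump(f,open(n+'.pkl','wb'))
    cv2.imwrite(f'pics/{n}0.png',cv2.resize(f['color'][:,:,::-1],(800,600),interpolation=cv2.INTER_CUBIC))
    print(n,f['eye'],f['orientation'],f['fx'],f['D'])
print(bot.get_state())
E
```

```text
top [ 0.3687994  -0.00895817  0.9421202 ] [[-0.01217895 -0.98409108  0.17724676]
 [-0.9998016   0.01477876  0.01335494]
 [-0.01576196 -0.17704895 -0.98407583]] 423.1542097073982 [-0.12963295  0.          0.          0.          0.        ]
side [0.39349631 0.51539019 0.77516774] [[-0.97067504 -0.18847872  0.14921712]
 [-0.24031876  0.77648002 -0.58251668]
 [-0.00607211 -0.60129407 -0.79900474]] 397.188747229626 [-0.1191124  0.         0.         0.         0.       ]
{'t': 0.1, 'joints': array([ 1.58710671e+00,  3.59349048e-01,  1.11504693e-02, -3.15337358e-04,
       -1.22410692e+00, -2.88114703e-01]), 'qd': array([ 0.00093513, -0.00206315,  0.00315633,  0.00167527, -0.0009535 ,
        0.00168136]), 'joint_efforts': array([-2.98324048e-03, -5.84165704e+01,  2.93752491e+01,  7.01560423e+00,
        1.01923183e-02, -5.23477411e-05]), 'eef_pos': array([0.18111923, 0.64981811, 0.24449328]), 'orientation': array([[ 9.63259247e-01, -2.68573174e-01, -2.71922406e-04],
       [-2.68573272e-01, -9.63258068e-01, -1.51379087e-03],
       [ 1.44632166e-04,  1.53120414e-03, -9.99998817e-01]]), 'wrist_force': array([-0.51953553, -0.11488464, -0.76982968]), 'torque': array([ 0.02908327, -0.01889445,  0.02571604]), 'grip_force': 0.0, 'width': 1.0012736731855354}
```

View pics/top0.png

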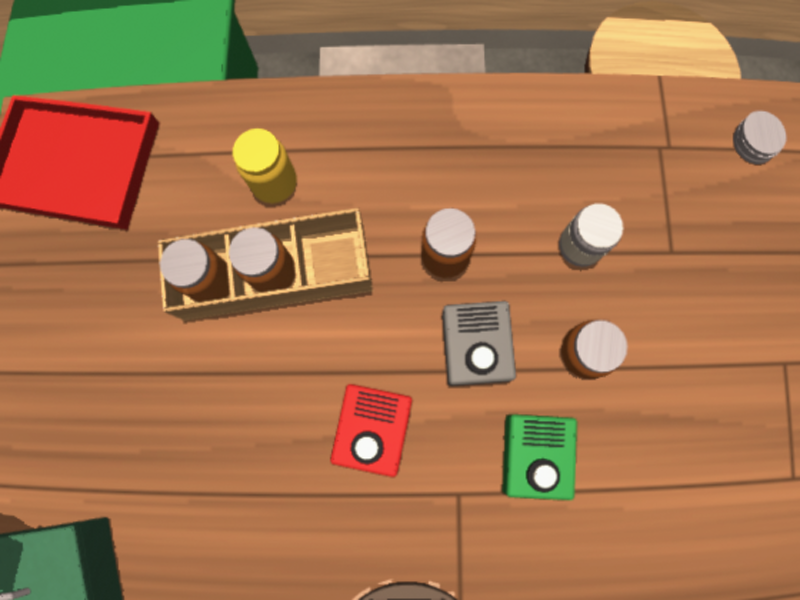

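View pics/side0.png

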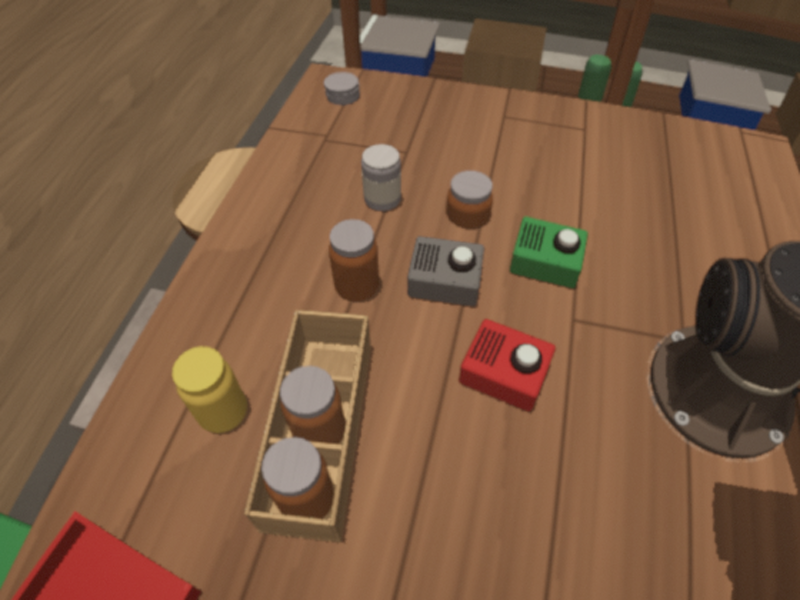

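The top view shows the grey intercom's button at (482,357). The only tall brown jar outside the crate has its lid at (450,232). The crate spans (160..371, 209..320) and its empty right-hand cell is at (333,258). The squat jar is at (600,347). In the side view, the same three targets are at (462,258), (352,237) and (332,350). I'll measure them and overlay the fit.

```bash
cat > m.py <<'E'
from h import *
from scipy.optimize import least_squares
T=pickle.load(open('top.pkl','rb'));S=pickle.load(open('side.pkl','rb'))
s=560/800
def blob(f,U,tol):
    u=tuple(int(round(v*s)) for v in U)
    im=cv2.cvtColor(f['color'],cv2.COLOR_RGB2LAB).copy()
    m=np.zeros((422,562),np.uint8)
    cv2.floodFill(im,m,u,0,(tol,)*3,(tol,)*3,cv2.FLOODFILL_FIXED_RANGE|cv2.FLOODFILL_MASK_ONLY|(255<<8)|4)
    m=m[1:-1,1:-1]; c=max(cv2.findContours(m,0,1)[0],key=cv2.contourArea)
    (cx,cy),ax,_=cv2.fitEllipse(cv2.convexHull(c)); return (cx,cy),ax
for n,z,ut,us,tol in(('button',.077,(482,357),(462,256),40),('spare',.125,(450,232),(352,237),18),('squat',.075,(601,347),(471,186),18),('clear',.108,(599,228),(381,158),18)):
    for nm,f,u in(('T',T,ut),('S',S,us)):
        c,ax=blob(f,u,tol); print(n,nm,np.round(c,1),np.round(ax,1),atz(f,c,z).round(4)[:2])
H=np.array([[x,y,.085] for x,y in((-.056,-.155),(.056,-.155),(.056,.155),(-.056,.155))])
def w(p,P):
    c,si=np.cos(p[2]),np.sin(p[2]);P=np.atleast_2d(P)
    return P@np.array([[c,si,0],[-si,c,0],[0,0,1]])+[p[0],p[1],0]
# order: near-right(-x,-y), far-right, far-left, near-left
ct=(np.array([(371,292),(358,209),(159,241),(165,310)])+.5)*s-.5
cs=(np.array([(369,318),(297,313),(249,514),(335,532)])+.5)*s-.5
for k in ('T','S','TS'):
    fun=lambda p:np.r_[(proj(T,w(p,H))-ct).ravel()*('T' in k),(proj(S,w(p,H))-cs).ravel()*('S' in k)]
    r=least_squares(fun,[.56,.2,0],loss='soft_l1');p=r.x;print(k,p.round(4),r.fun.round(1), w(p,[0,-.101,.085]).round(4))
def edges():
    L=[]
    for y in(-.155,.155): L+=[((-.056,y,.085),(.056,y,.085)),((-.056,y,0),(.056,y,0))]
    for x in(-.056,.056): L+=[((x,-.155,.085),(x,.155,.085)),((x,-.155,0),(x,.155,0))]
    for y in(-.0505,.0505): L+=[((-.056,y,.085),(.056,y,.085))]
    return L
out=[]
for f,(x0,y0,x1,y1) in((T,(105,130,385,290)),(S,(165,140,360,385))):
    k=4 if f is T else 3
    k=2.8 if f is T else 2.4
    im=cv2.resize(f['color'][y0:y1,x0:x1,::-1],None,fx=k,fy=k,interpolation=cv2.INTER_CUBIC)
    for a,b in edges():
        q=((proj(f,w(p,[a,b]))-[x0,y0]+.5)*k-.5).round().astype(int)
        cv2.line(im,tuple(map(int,q[0])),tuple(map(int,q[1])),(255,0,255),1)
    for P in (w(p,[0,-.101,.085]),):
        q=((proj(f,P)[0]-[x0,y0]+.5)*k-.5).round().astype(int);cv2.circle(im,tuple(map(int,q)),3,(255,0,0),-1)
    cv2.imwrite('pics/ov%s.png'%('T' if f is T else 'S'),im)
E
python3 m.py
```

```text
button T [337.6 250. ] [14.1 14.4] [ 0.4467 -0.1141]
button S [323.4 177.2] [ 9.8 11.8] [ 0.4468 -0.1131]
spare T [315.  161.7] [31.5 32.4] [ 0.6203 -0.0694]
spare S [245.7 164.1] [21.7 30. ] [ 0.6199 -0.0678]
squat T [420.9 241.8] [33.3 35.4] [ 0.4605 -0.2892]
squat S [329.8 128.4] [18.7 27.9] [ 0.4601 -0.2888]
clear T [419.8 157.4] [28.6 31.2] [ 0.6327 -0.2892]
clear S [266.  108.7] [15.1 24.2] [ 0.6327 -0.2882]
T [0.5926 0.2061 0.1271] [-0.2 -6.5  2.1  0.8  0.  -0.6 -1.1  1.7  0.  -0.   0.  -0.  -0.  -0.
 -0.  -0. ] [[0.6054 0.1059 0.085 ]]
S [0.5906 0.2151 0.1395] [-0.  -0.  -0.   0.  -0.   0.  -0.   0.   0.8  0.1 -0.2 -0.6 -2.9  3.4
  0.7 -1.3] [[0.6046 0.1151 0.085 ]]
TS [0.5922 0.2098 0.1347] [-1.9 -6.9  0.1  0.5 -1.8  0.2 -2.5  2.4  1.1 -1.8  0.2 -2.7 -3.  -0.
  0.2 -4.5] [[0.6058 0.1097 0.085 ]]
```

View pics/ovT.png

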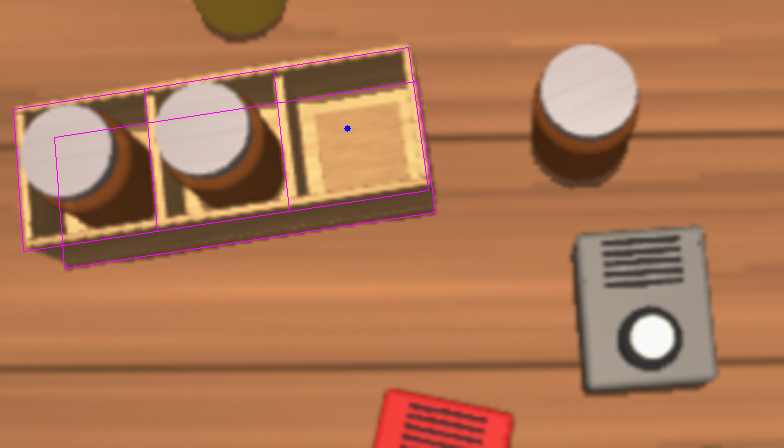

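View pics/ovS.png

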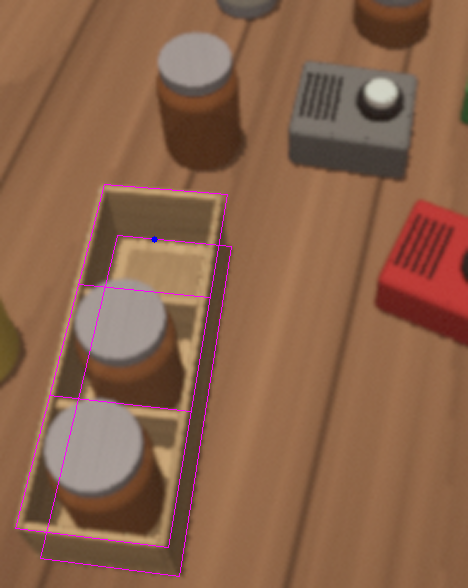

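```bash
cat > go.py <<'E'
from h import *
from scipy.optimize import least_squares
from workcell import bot
T=pickle.load(open('top.pkl','rb'));S=pickle.load(open('side.pkl','rb'))
H=np.array([[x,y,.085] for x,y in((-.056,-.155),(.056,-.155),(.056,.155),(-.056,.155))])
def w(p,P):
    c,s=np.cos(p[2]),np.sin(p[2]);return np.atleast_2d(P)@np.array([[c,s,0],[-s,c,0],[0,0,1]])+[p[0],p[1],0]
ct=np.array([(428,187),(408,46),(14,108),(27,247)])/2.8+[105,130]
cs=np.array([(222,197),(104,185),(20,525),(165,546)])/2.4+[165,140]
r=least_squares(lambda p:np.r_[(proj(T,w(p,H))-ct).ravel(),(proj(S,w(p,H))-cs).ravel()],[.59,.21,.13])
gap=w(r.x,[0,-.101,.085])[0];print('gap',gap,r.x,r.fun.round(1))
R=np.array([[1,0,0],[0,-1,0],[0,0,-1.]]);TIP=.019
pt=lambda xy,z:np.array([xy[0],xy[1],z+TIP])
b=(.4468,-.1136)
bot.gripper_to(0.0)
bot.move_to(pt(b,.20),R)
bot.movel(pt(b,.09),rate=.12)
f0=bot.get_state()['wrist_force'][2]
hit=bot.movel(pt(b,.066),rate=.015,force_limit=12)
bot.sleep(.3)
st=bot.get_state();print('hit',hit,'tip z',st['eef_pos'][2]-TIP,'dF',st['wrist_force'][2]-f0,st['width'],st['t'])
f=bot.grab_frame('side');pickle.dump(f,open('press.pkl','wb'))
cv2.imwrite('pics/press.png',cv2.resize(f['color'][90:300,200:480,::-1],None,fx=2.5,fy=2.5))
bot.movel(pt(b,.10),rate=.05);bot.sleep(.2)
st=bot.get_state();print(st['eef_pos'],st['wrist_force'],st['t'])
np.save('gap.npy',gap)
E
python3 go.py
```

```text
gap [0.60665099 0.10909883 0.085     ] [0.59276854 0.20914021 0.13788654] [ 0.2  0.1  0.  -0.3 -0.4  0.1 -1.4  1.   1.4 -1.8 -0.7 -1.1 -2.1  0.6
  0.9 -0.3]
hit True tip z 0.07101175112831366 dF 8.447401721001844 0.010424548093567252 6.925
[ 0.44657745 -0.11362239  0.11869618] [ 0.02727309 -0.61907231 -0.37580131] 7.9167
```

View pics/press.png

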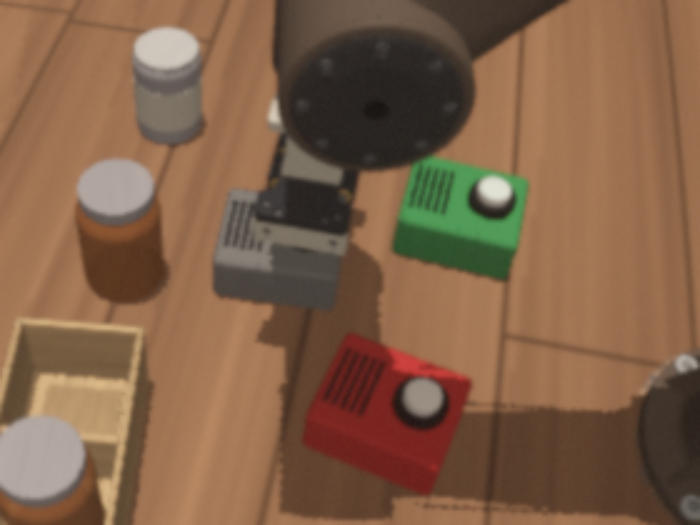

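The picture shows the closed fingers on the grey intercom's button. The tip stopped at 71.0 mm against a hard stop, so the button went fully down. Next come the two pointing holds.

```bash
python3 - <<'E'
from h import *
from workcell import bot
R=np.array([[1,0,0],[0,-1,0],[0,0,-1.]])
pt=lambda xy,z:np.array([xy[0],xy[1],z+.019])
def stat(s): st=bot.get_state();print(s,st['eef_pos'].round(4),st['wrist_force'].round(1),round(st['t'],2))
sp=(.6201,-.0686);gap=np.load('gap.npy')
bot.movel(pt((.4468,-.1136),.20))
bot.move_to(pt(sp,.20),R)
bot.movel(pt(sp,.125+.028),rate=.08);bot.sleep(.3);stat('jar');bot.sleep(2.4)
f=bot.grab_frame('side')
bot.movel(pt(sp,.20))
bot.move_to(pt(gap,.20),R)
bot.movel(pt(gap,.085+.028),rate=.08);bot.sleep(.3);stat('gap');bot.sleep(2.4)
g=bot.grab_frame('side')
bot.movel(pt(gap,.24));bot.sleep(.5);stat('up')
cv2.imwrite('pics/pt.png',np.hstack([cv2.resize(x['color'][90:390,130:400,::-1],None,fx=1.45,fy=1.45) for x in(f,g)]))
E
```

```text
jar [ 0.6203 -0.0686  0.1724] [ 0.5 -0.  -0.1] 10.52
gap [0.6067 0.1091 0.1323] [-0.8 -0.9 -0.2] 15.72
up [0.6066 0.1091 0.2589] [-0.6 -1.4 -0.3] 19.67
```

View pics/pt.png

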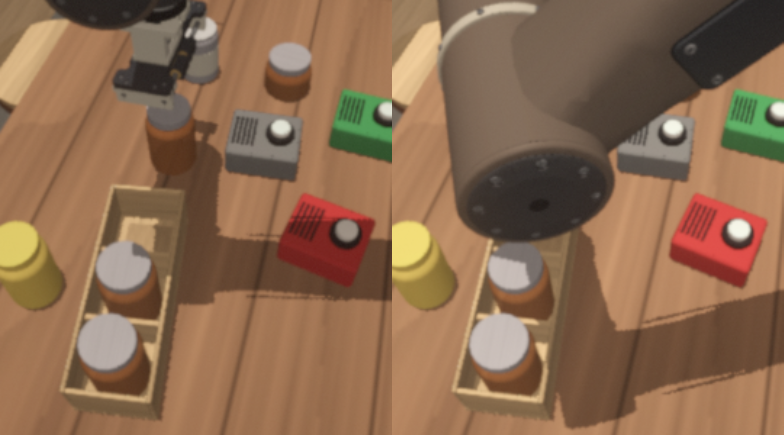

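The left half shows the fingertips just above the spare jar's lid. In the right half the arm hides the gap, but the pose reached matches the target. Nothing was disturbed, and the button is back up.

```bash
python3 -c "
from workcell import bot
print(bot.hand_in())"
```

```text
the job is handed in; nothing more can be done
None
```

The job is handed in: the call button went fully down and came back up, then the arm held for over two seconds, 28 mm above the spare jar's lid and then 28 mm above the middle of the empty cell, and ended clear of everything at about 20 s, with no sign of contact beyond the button.

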